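Deburr the cable hole of a lamp bracket in its sloping cradle

TASK

Nest the aluminium angle bracket in the blue V cradle, its drilled leg on the long sloping face and its short leg against the low lip, and let it go. Then take the orange deburring tool and, holding it square to the drilled face, run its blade with light, steady contact once all the way round the edge of the hole: begin at the side nearest the bracket's upright leg and go anticlockwise, as seen looking at the face, until you are back there. Leave the bracket nested and stand the tool upright in its wooden block again, without shoving the lamp or the black driver box about.

Things in the scene. Friction and masses are not known exactly. Their poses are not given: they have to be found in the camera images.
- hole (a point): Centre of the 36 mm through hole in the bracket's drilled leg, on the face the blade works. Axes: x in the face, away from the upright leg; y along the bend; z out of the face (straight up at the start, the drilled leg flat on the table). The bend's outer corner is at x -48, z -8 mm, the upright leg's inner face at x -40 mm. The hole is centred along the bend.
- bracket_grip (a point): A good place to pinch: middle of the upright leg (8 mm thick across x, 80 mm wide along y), 47 mm above the outer corner, 18 mm below its top edge. Same axes as hole; moves with the bracket.
- bracket: Aluminium L, 80 mm long along its bend, legs 8 mm thick: drilled leg 80 mm wide, upright leg 65 mm high (outside sizes), 0.5 to 0.85 kg. Nothing clamps it in the cradle: a hard sideways push slides it. Origin at the middle of the bend's outer corner line, axes as hole.
- cradle: Fixed blue V cradle. Origin: middle of the V's inner corner line, 42 mm above the table; the bracket's outer corner belongs here, axes parallel. x runs up the sloping face (two rails 78 mm long, 35 deg from level), y level along the V, z square to the face. Lip along z, 18 mm high, at x 0. Cheeks 15 mm high leave the bracket 10 mm play at each end. Nested, the hole is at x 48, z 8 mm.
- tool_grip (a point): Middle of the deburring tool's square orange handle (22 x 22 mm, faces across x and y, 70 mm long). z points along the tool, away from the blade. Below: black flange (40 mm diameter, 5 mm thick, its underside 40 mm below this point), steel shank (9 mm), blade tip 95 mm below this point. The tool starts upright in its block; 0.15 kg.
- deburrer: The deburring tool; origin on its axis at the unloaded blade tip, axes as tool_grip.
- blade_tip (a point): Tip of the brass blade on the tool's axis: a 45 degree cone, 4 mm diameter here, 18 mm diameter 7 mm higher. Its flank bears on the hole's edge: the tool axis circles at about 12 mm radius with the tip about 4 mm below the face. Sprung along the axis: 3 N per mm, 6 mm travel. It works from 1 N; beyond 22 N it spoils the piece.
- holder_mouth (a point): Mouth centre of the tool's fixed wooden block (80 x 80 mm, 62 mm high), a 26 mm hole down to the table. The tool stands here blade down, flange on the block, tool_grip 40 mm above this point.
- lamp: Bystander: finned round lamp heat sink, 106 mm diameter, 54 mm high, origin under its centre. Do not shove it.
- driver: Bystander: black driver box, 60 x 140 x 35 mm, origin under its centre. Do not shove it.

How it is judged:
By the outcome, as a careful person would: the job done as asked, in the order asked, and still so for the second after the job is handed in, with the robot touching nothing.
It also fails if it takes over 72 s, if anything falls off the work surface, if the arm or the gripper's body presses on something with over 40 N, if the wrist force passes 120 N, or if a joint passes its speed limit or range.

ROBOT

A 6-joint arm with a two-finger parallel gripper is mounted at the origin on the work surface. World frame = base frame: x ahead of the robot, y to its left, z up, the work surface at z = 0. Lengths are in m, angles in rad, forces in N, time in s.
With the tool pointing down it reaches from about 0.35 to 0.875 m from the base axis. Payload 4.2 kg.
Tool frame: the origin (TCP) lies between the finger pads; the fingertips stand ahead of it and the grasp point (between the pads) lies 11 mm behind it (r.tips_ahead is the z of the fingertips in the tool frame, in m); z points along the fingers, y is the line along which they close (so a half turn about z gives the same grasp; the last joint's range is limited). The gripper opens to 87 mm and grips with 3 to 60 N. Pads are 19 mm wide; open, the fingers measure 117 mm over their backs; the gripper's body (75 mm by 190 mm) begins 51 mm behind the grasp point.
Start: joints at [-1.014, 0.385, 0.008, 0, -1.194, -0.259], TCP at [0.183, -0.597, 0.231] pointing down, gripper open.
Joint ranges: [-3.14, 3.14], [-1.21, 2.06], [-1.07, 1.41], [-3.16, 2.05], [-2.99, -0.16], [-3.1, 3.1]. Speed limits (rad/s): [2.79, 2.79, 3.14, 3.14, 3.14, 3.14].

INTERFACE

Orientations are given as a unit quaternion [w, x, y, z].
In Python, from rig import r gives the robot as it stands. The module is installed in compiled form; this text tells all that it offers. Calls block until the motion is done:
- r.goto(position, orientation): joint-space move of the TCP to a pose.
- r.move_straight(position, orientation=None, velocity=0.15): straight line of the TCP; orientation=None keeps the orientation; velocity is the mean speed in m/s.
- r.movej(angles): joint-space move.
- r.command_gripper(opening, grasp_force=None): opening from 0.0 (shut) to 1.0 (fully open); grasp_force is the grip in N (None keeps the last); returns when the fingers have stopped.
- r.sleep(seconds).
- r.ik(position, orientation): joint angles nearest the present ones, or None.
- r.camera(name): name is "side" or "top" or "wrist"; returns the picture (480x640x3 uint8, red, green, blue); there is no depth.
- r.camera_info(name): a dict with "fx", "fy", "cx", "cy" (pixels), "origin" and "orientation" of the camera in the world. Camera axes: x right, y down, z forward; pixel columns grow to the right and rows downward; lengths in m; the calibration is good to about 2 mm. The wrist camera is an equidistant fisheye: a pixel r from the principal point sees the ray r / f radians off the axis. A picture is of the moment at which its call begins: read the wrist's pose just before it. camera_info takes no time and is no camera call; for the wrist camera it gives the pose at the moment of the call.
A pose or a line that the arm cannot do raises r.MotionError and nothing moves.
- r.job_done(): hands the job in; it is judged then, once.
Readings, each from a call of its own:
- r.get_time_s(): time.
- r.get_joints(): joint angles.
- r.get_joint_vel(): joint speeds.
- r.get_joint_torque(): joint torques, N m.
- r.get_ee_pos(): TCP position.
- r.get_eef_rot(): TCP orientation.
- r.get_force(): force on the tool from outside, world axes, zero at the start.
- r.get_torque(): the same for the moment, N m.
- r.get_width(): opening from 0.0 (shut) to 1.0 (fully open).
- r.get_gripper_force(): force on a finger pad.
Only numpy, scipy, OpenCV 4.12 (cv2) and the standard library are available. Lean on these libraries where they do the work, as an engineer would, in place of code of your own. Each camera call takes 0.05 s, during which the arm holds its last target. There are 200 camera calls.

## Working session

There is one attempt and no reset: what is moved stays moved. The work goes in short steps, each a Python script; the robot and the scene stay as the last script left them, time stands still between calls to the robot, and variables do not carry over. Pictures are saved under pics/ and viewed, at most 10 in all, crops included, and the job is handed in when it is done.

```bash
mkdir -p pics; python3 - <<'E'
from rig import r
import cv2,numpy as np
for n in("top","side"):
    im=r.camera(n);i=r.camera_info(n);print(n,i);cv2.imwrite(f"pics/{n}0.png",im[:,:,::-1])
print(r.camera_info("wrist"),r.get_ee_pos(),r.get_eef_rot(),r.tips_ahead,r.get_time_s())
E
```

```text
top {'fx': 505.5022185048583, 'fy': 505.5022185048583, 'cx': 326.9398859053678, 'cy': 242.79841756866367, 'origin': array([0.44701509, 0.01904838, 0.9110214 ]), 'orientation': array([ 0.06530965, -0.64970732,  0.75326797, -0.07875542])}
side {'fx': 595.5064624813242, 'fy': 595.5064624813242, 'cx': 317.5080134020036, 'cy': 235.11608088616555, 'origin': array([ 0.46463042, -0.59524751,  0.81752209]), 'orientation': array([-0.3444267 ,  0.93345283, -0.09366184,  0.03554612])}
{'fx': 371.64829954431775, 'fy': 371.64829954431775, 'cx': 319.9104173987269, 'cy': 234.38449282587914, 'origin': array([ 0.10455134, -0.62246388,  0.38434056]), 'orientation': array([0.0897607 , 0.58789596, 0.7945027 , 0.12282841])} [ 0.18324431 -0.59698896  0.22956843] [-2.09448519e-04 -1.48264292e-01  9.88947283e-01  9.62954382e-04] 0.008 0.1
```

View pics/top0.png

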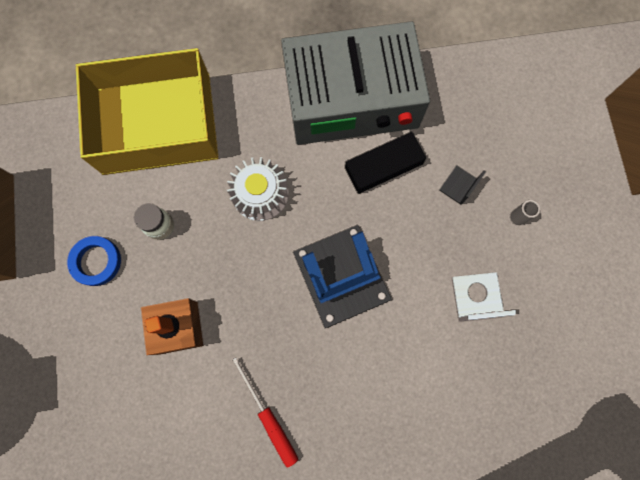

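View pics/side0.png

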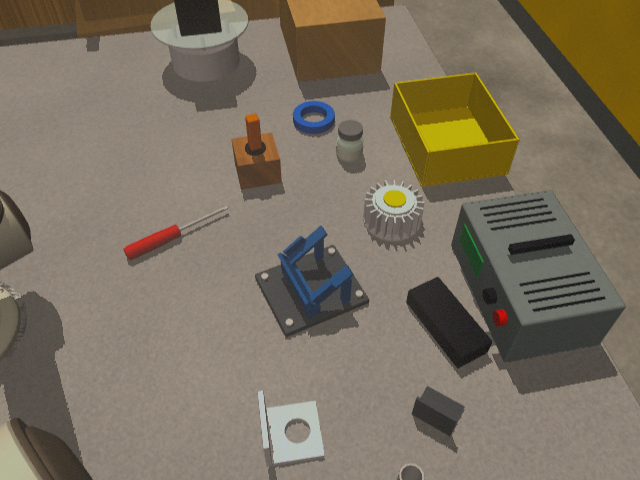

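The top view shows the bracket (hole at 478,292, upright leg on the near side along row 315), the cradle (lip at about 345,290, rails rising away from the robot), the tool block at (168,325), the lamp at (257,185) and the driver at (385,162). The side view agrees: cradle at (312,280), bracket hole at (297,430), handle at (254,132).

```bash
cat > h.py <<'E'
import numpy as np,cv2
from scipy.spatial.transform import Rotation as R
from rig import r
def Rq(q): return R.from_quat(np.roll(q,-1))
def qR(m): return np.roll(R.from_matrix(m).as_quat(),1)
def ray(info,u,v,fish=False):
    x=(u-info["cx"])/info["fx"];y=(v-info["cy"])/info["fy"]
    if fish:
        t=np.hypot(x,y);k=np.sin(t)/t if t>1e-9 else 1;d=np.array([x*k,y*k,np.cos(t)])
    else: d=np.array([x,y,1.])
    return np.array(info["origin"]),Rq(info["orientation"]).apply(d/np.linalg.norm(d))
def plane(info,u,v,z,fish=False):
    o,d=ray(info,u,v,fish);return o+d*(z-o[2])/d[2]
def cross(a,b):   # nearest point of two rays, and gap
    (o1,d1),(o2,d2)=a,b
    s=np.linalg.lstsq(np.c_[d1,-d2],o2-o1,rcond=None)[0]
    p,q=o1+s[0]*d1,o2+s[1]*d2
    return (p+q)/2,np.linalg.norm(p-q)
def proj(info,p,fish=False):
    c=Rq(info["orientation"]).inv().apply(np.asarray(p)-info["origin"])
    if fish:
        t=np.arctan2(np.hypot(c[0],c[1]),c[2]);k=t/max(np.hypot(c[0],c[1]),1e-9)
    else: k=1/c[2]
    return np.array([info["cx"]+info["fx"]*c[0]*k,info["cy"]+info["fy"]*c[1]*k])
E
python3 - <<'E'
from h import *
t=r.camera_info("top");s=r.camera_info("side")
print("hole",plane(t,478,292,.008),cross(ray(t,478,292),ray(s,297.5,430.5)))
print("lip",cross(ray(t,322,300),ray(s,281,257)))
print("handle top",cross(ray(t,153,325),ray(s,253,117)))
print("block top corners",[plane(t,*p,.062).round(4) for p in((142,308),(192,300),(197,346),(147,354))])
print("lamp",plane(t,257,184,.054),"driver",plane(t,385,162,.035))
a=cv2.imread("pics/top0.png");b=cv2.imread("pics/side0.png")
f=lambda im,x,y,w,h:cv2.resize(im[y:y+h,x:x+w],(400,300),interpolation=cv2.INTER_CUBIC)
cv2.imwrite("pics/crop.png",np.vstack([np.hstack([f(a,280,222,120,90),f(a,440,255,100,75)]),np.hstack([f(b,250,222,128,96),f(b,240,380,120,90)])]))
E
```

```text
hole [ 0.50355011 -0.26642581  0.008     ] (array([ 0.50410614, -0.26529682,  0.01157275]), np.float64(0.0015566321995976369))
lip (array([0.5274954 , 0.01227833, 0.05046634]), np.float64(0.001967681854887809))
handle top (array([0.52091627, 0.27049892, 0.13871261]), np.float64(0.004686926139792581))
block top corners [array([0.5564, 0.3113, 0.062 ]), array([0.5574, 0.2276, 0.062 ]), array([0.481 , 0.2266, 0.062 ]), array([0.4802, 0.3088, 0.062 ])]
lamp [0.74623244 0.09649914 0.054     ] driver [ 0.76056199 -0.13864118  0.035     ]
```

View pics/crop.png

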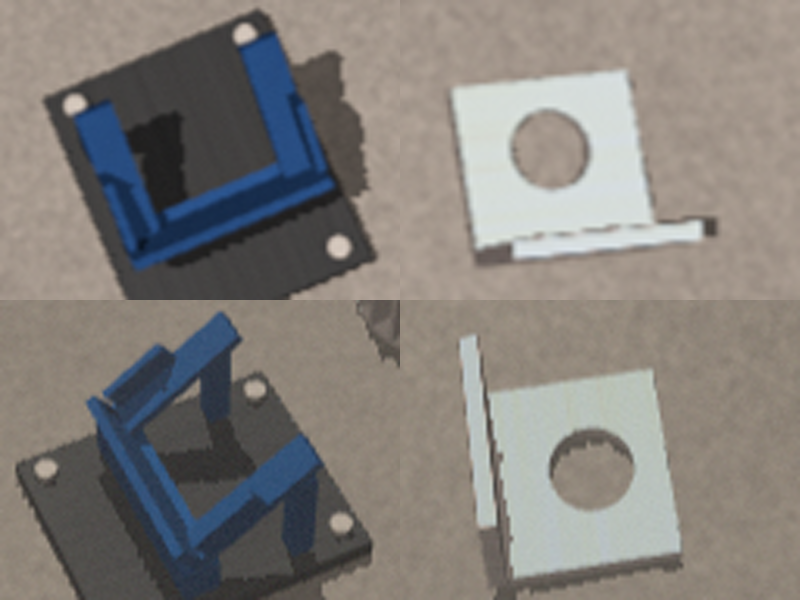

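The crops show the lip's top edge ends (top 320,302 and 380,278; side 279,254 and 308,304), the rail ends, and the bracket's corners and hole clearly.

```bash
cat >> h.py <<'E'
def frame(yaw,tilt=0):  # columns x,y,z ; tilt raises x
    return (R.from_euler('z',yaw)*R.from_euler('y',-tilt)).as_matrix()
def grip(F,k):  # gripper pointing along -z of F; k*90deg turn; k=0: tool y along F x
    x,y,z=F.T; T=np.c_[ y,x,-z]   # tool x=y_F, tool y=x_F, tool z=-z_F
    return T@R.from_euler('z',k*np.pi/2).as_matrix()
E
python3 - <<'E'
from h import *
t=r.camera_info("top");s=r.camera_info("side")
T=lambda x,y:ray(t,280+x*.3,222+y*.3); S=lambda x,y:ray(s,250+x*.32,222+(y-300)*.32)
L=cross(T(135,268),S(90,400));Rr=cross(T(335,185),S(180,555))
A=cross(T(94,109),S(230,325));B=cross(T(258,39),S(312,448))
print("lip",L,Rr,"rails",A,B)
d=L[0]-Rr[0];print("len",np.linalg.norm(d),"yaw lip",np.arctan2(-d[0],d[1]))
d=A[0]-B[0];print("yaw rail",np.arctan2(-d[0],d[1]));m=(A[0]+B[0]-L[0]-Rr[0])/2;print("yaw x",np.arctan2(m[1],m[0]),m)
b=[plane(t,440+x/4,255+y/4,.008) for x,y in((452,88),(628,70))];d=b[0]-b[1];yb=np.arctan2(-d[0],d[1]);print("bracket yaw",yb,np.linalg.norm(d))
im=r.camera("top");
F=frame(yb)
for k in(0,2):
    q=r.ik([.46,-.262,.2],qR(grip(F,k)));print(k,q)
i=r.camera_info("wrist");Tm=Rq(r.get_eef_rot());print("cam in tool",Tm.inv().apply(i["origin"]-r.get_ee_pos()),(Tm.inv()*Rq(i["orientation"])).as_matrix().round(3))
E
```

```text
lip (array([0.52400333, 0.01541155, 0.05517997]), np.float64(0.003105832645779656)) (array([ 0.55103089, -0.09159218,  0.05814765]), np.float64(0.004125671960632544)) rails (array([0.60130244, 0.02428435, 0.08770825]), np.float64(0.0016742474187190666)) (array([ 0.62447864, -0.06200555,  0.08756593]), np.float64(0.0014375142737487563))
len 0.11040423012380947 yaw lip 0.24741023893059982
yaw rail 0.26239278218126677
yaw x 0.24979722360028891 [0.07537343 0.01922972 0.03097328]
bracket yaw -0.04570764114398925 0.08079098396476371
0 [-0.21109502  0.24811847 -0.27230386  0.         -1.05037399 -2.97620527]
2 [-0.21109502  0.24811847 -0.27230386  0.         -1.05037399  0.16538738]
cam in tool [ 0.08275657 -0.00096966 -0.15476129] [[-0.001 -0.954 -0.301]
 [ 1.    -0.001 -0.   ]
 [ 0.    -0.301  0.954]]
```

```bash
python3 - <<'E'
from h import *
F=frame(-.046);q=qR(grip(F,2))
hole=np.array([.504,-.2655,.008])
r.goto(hole+F@[-.044,0,.16],q)
i=r.camera_info("wrist");im=r.camera("wrist");cv2.imwrite("pics/w1.png",im[:,:,::-1]);np.save("w1.npy",i,allow_pickle=True)
print(r.get_time_s(),r.get_ee_pos(),proj(i,hole,True))
for n,p in dict(orig=[.551,-.035,.042]).items(): print(n,proj(i,p,True))
C=frame(.255,np.radians(35));o=np.array([.551,-.035,.042])
for k in(0,2):
  for d in(.0,.1): print(k,d,r.ik(o+C@[.004,0,.036+d],qR(grip(C,k))))
for k in range(-1,3): print(k,r.ik(o+C@[.048,0,.008+.08],qR(grip(C,k))))
E
```

```text
1.8083 [ 0.45983806 -0.26430782  0.16812637] [270.82289742 218.58772751]
orig [247.85125325 432.78404818]
0 0.0 None
0 0.1 [ 0.19722852  0.03046172 -0.76928462 -0.20387323 -0.16431291 -2.89305046]
2 0.0 None
2 0.1 [ 0.19722852  0.03046172 -0.76928462 -0.20387323 -0.16431291  0.24854219]
-1 None
0 None
1 None
2 None
```

View pics/w1.png

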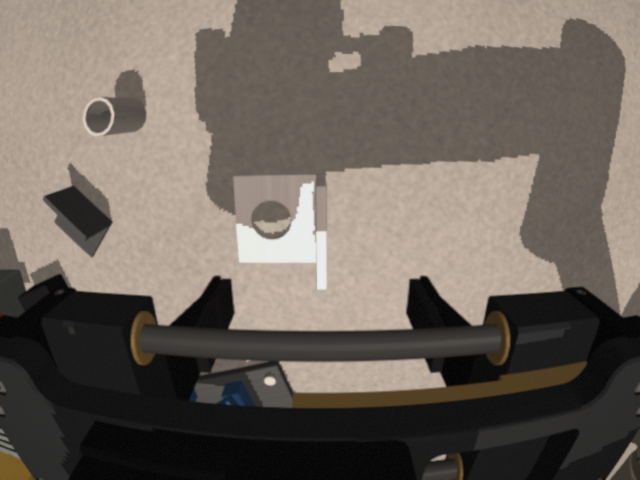

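The wrist view shows the bracket where predicted (hole at 271,219), so I can grasp it. With the gripper square to the cradle, IK runs into the joint 5 limit. I can turn the gripper about its closing axis instead, so I'll test tilts.

```bash
cat >> h.py <<'E'
def gripT(F,k,a):  # as grip, then tilted by a about the closing axis (tool y)
    return grip(F,k)@R.from_euler('y',a).as_matrix()
def tcp(g,T): return np.asarray(g)+.011*T[:,2]
O=np.array([.551,-.035,.042]); C=frame(.255,np.radians(35))
E
python3 - <<'E'
from h import *
f=lambda q: None if q is None else np.round(q,2)
F=frame(-.046);hole=np.array([.504,-.2655,.008])
for k in(0,2):
  for a in np.radians([-30,-20,20,30]):
    T=gripT(C,k,a);Tb=gripT(F,k,a)
    print("br",k,round(np.degrees(a)),*[f(r.ik(tcp(O+C@[.004,0,.047+d],T),qR(T))) for d in(0,.1)],f(r.ik(tcp(hole+F@[-.044,0,.039],Tb),qR(Tb))))
H=np.array([.519,.268,.102])
for k in(-1,1):
  for a in np.radians([-25,-15,15,25]):
    T=gripT(C,k,a);Tb=gripT(frame(.0),k,a)
    print("tool",k,round(np.degrees(a)),*[f(r.ik(tcp(O+C@[.048+x,0,.008+.091],T),qR(T))) for x in(-.012,.012)],f(r.ik(tcp(H,Tb),qR(Tb))))
E
```

```text
br 0 -30 None None [-0.17  0.43 -0.92  1.31 -0.54  2.01]
br 0 -20 [-0.41  0.3  -0.8  -2.87 -0.23  0.26] None [-0.14  0.42 -0.83  0.9  -0.45  2.39]
br 0 20 [-0.21  0.38 -0.36 -1.   -0.71 -1.82] [-0.23  0.17 -0.41 -0.86 -0.82 -1.99] [-0.41  0.54 -0.2  -0.39 -1.   -2.53]
br 0 30 [-0.29  0.45 -0.28 -1.02 -0.93 -1.75] [-0.33  0.26 -0.32 -0.93 -1.04 -1.87] [-0.5   0.6  -0.1  -0.51 -1.17 -2.41]
br 2 -30 [-0.29  0.45 -0.28 -1.02 -0.93  1.4 ] [-0.33  0.26 -0.32 -0.93 -1.04  1.27] [-0.5   0.6  -0.1  -0.51 -1.17  0.73]
br 2 -20 [-0.21  0.38 -0.36 -1.   -0.71  1.32] [-0.23  0.17 -0.41 -0.86 -0.82  1.16] [-0.41  0.54 -0.2  -0.39 -1.    0.61]
br 2 20 [-0.41  0.3  -0.8  -2.87 -0.23 -2.88] None [-0.14  0.42 -0.83  0.9  -0.45 -0.75]
br 2 30 None None [-0.17  0.43 -0.92  1.31 -0.54 -1.13]
tool -1 -25 [-0.49  0.25 -0.61 -1.83 -0.65  0.75] [-0.43  0.23 -0.56 -1.79 -0.6   0.65] [ 0.6   0.32 -0.88  1.55 -0.24  2.61]
tool -1 -15 [-0.21  0.17 -0.51 -1.38 -0.36  0.11] [-0.14  0.17 -0.48 -1.27 -0.31 -0.05] [ 0.82  0.37 -0.6   0.44 -0.46 -2.78]
tool -1 15 [ 0.22  0.19 -0.59 -0.03 -0.44 -1.52] [ 0.22  0.2  -0.53 -0.02 -0.48 -1.52] [ 0.67  0.56 -0.04 -0.17 -1.19 -2.16]
tool -1 25 [ 0.23  0.25 -0.48 -0.01 -0.67 -1.54] [ 0.23  0.26 -0.42 -0.01 -0.72 -1.54] [ 0.62  0.64  0.09 -0.25 -1.4  -2.1 ]
tool 1 -25 [ 0.23  0.25 -0.48 -0.01 -0.67  1.61] [ 0.23  0.26 -0.42 -0.01 -0.72  1.6 ] [ 0.62  0.64  0.09 -0.25 -1.4   1.04]
tool 1 -15 [ 0.22  0.19 -0.59 -0.03 -0.44  1.63] [ 0.22  0.2  -0.53 -0.02 -0.48  1.62] [ 0.67  0.56 -0.04 -0.17 -1.19  0.99]
tool 1 15 [-0.21  0.17 -0.51 -1.38 -0.36 -3.03] [-0.14  0.17 -0.48 -1.27 -0.31  3.09] [ 0.82  0.37 -0.6   0.44 -0.46  0.37]
tool 1 25 [-0.49  0.25 -0.61 -1.83 -0.65 -2.39] [-0.43  0.23 -0.56 -1.79 -0.6  -2.49] [ 0.6   0.32 -0.88  1.55 -0.24 -0.53]
```

```bash
python3 - <<'E'
from h import *
F=frame(-.046);hole=np.array([.504,-.2655,.008]);a=np.radians(-20);T=gripT(F,2,a);g=hole+F@[-.044,0,.039]
r.goto(tcp(g+[0,0,.08],T),qR(T))
r.command_gripper(.6)
r.move_straight(tcp(g,T),velocity=.12)
print("f0",r.get_force())
r.command_gripper(0,45)
print(r.get_width(),r.get_gripper_force(),r.get_time_s())
r.move_straight(tcp(g+[0,0,.13],T),velocity=.15)
print(r.get_width(),r.get_force())
T=gripT(C,2,a)
r.goto(tcp(O+C@[.007,0,.047+.09],T),qR(T))
i=r.camera_info("wrist");im=r.camera("wrist");cv2.imwrite("pics/w2.png",im[:,:,::-1]);np.save("w2.npy",i,allow_pickle=True)
print(r.get_force(),r.get_torque(),r.get_time_s(),r.get_width())
for n,p in dict(o=[0,0,0],l1=[0,.05,.018],l2=[0,-.05,.018],r1=[.078,.04,0],r2=[.078,-.04,0]).items(): print(n,proj(i,O+C@p,True).round())
E
```

```text
f0 [-0.13679644  0.2825181  -0.54259195]
0.08548118514481559 44.99859784729779 4.7417
0.08654043671145405 [ 0.46105489  0.89061681 -6.74736516]
[ 0.16483526 -0.9733193  -7.53186216] [-2.00845146  2.13857676 -0.02484806] 6.6667 0.090585565702249
o [330. 172.]
l1 [329. 241.]
l2 [332. 117.]
r1 [233. 217.]
r2 [219. 124.]
```

View pics/w2.png

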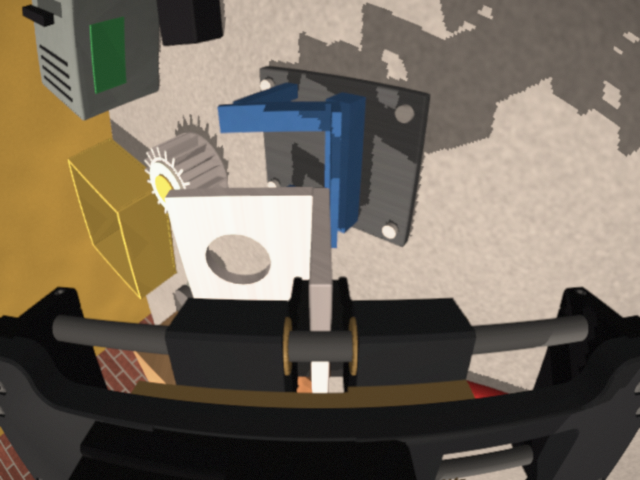

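The wrist view shows the bracket held square with its hole at (238,258). The lip line is at column ~333, and the right rail end is at (220,118), within a few pixels of prediction. I'll lower it with force checks.

```bash
python3 - <<'E'
from h import *
a=np.radians(-20);T=gripT(C,2,a);q=qR(T)
P=lambda x,z:tcp(O+C@[.0+x-.0+.004-.008,0,.047+z],T) # corner at x,z: leg middle is 4mm inside the corner
P=lambda x,z:tcp(O+C@[.004+x,0,.047+z],T)
r.move_straight(P(.003,.010),q,.12);r.sleep(.2)
f0=np.array(r.get_force());z=.010;x=.003
F=lambda:C.T@(np.array(r.get_force())-f0)
while z>-.004:
    z-=.001;r.move_straight(P(x,z),q,.03);f=F();print("z",round(z,4),f.round(1))
    if f[2]>6: break
while x>-.005:
    x-=.001;r.move_straight(P(x,z),q,.03);f=F();print("x",round(x,4),f.round(1))
    if f[0]>7: break
print(r.get_time_s())
E
```

```text
z 0.009 [ 1.3  0.2 -0.9]
z 0.008 [ 0.7  0.2 -0.8]
z 0.007 [ 0.5  0.2 -0.2]
z 0.006 [ 0.8 -0.1  1. ]
z 0.005 [0.7 0.1 0.5]
z 0.004 [ 0.7  0.5 -0.1]
z 0.003 [0.6 0.6 0.1]
z 0.002 [ 1.7 -0.9  0.7]
z 0.001 [ 0.6  1.1 -1.7]
z 0.0 [ 0.6 -0.2  5.2]
z -0.001 [ 1.  -0.7 14.7]
x 0.002 [ 2.9 -0.8 14.2]
x 0.001 [ 3.7  0.9 15.1]
x 0.0 [ 5.4  0.3 13.2]
x -0.001 [ 6.7  0.4 13.2]
x -0.002 [ 7.8  1.4 14.6]
11.6833
```

```bash
python3 - <<'E'
from h import *
r.command_gripper(.2);r.sleep(.2);r.command_gripper(.6)
T=Rq(r.get_eef_rot()).as_matrix();p=np.array(r.get_ee_pos())
r.move_straight(p-.12*T[:,2],velocity=.2)
i=r.camera_info("wrist");im=r.camera("wrist");np.save("w3.npy",i,allow_pickle=True);np.save("w3im.npy",im)
t=r.camera("top");s=r.camera("side");np.save("t3.npy",t);np.save("s3.npy",s)
print(r.get_time_s())
ts=r.camera_info("top");ss=r.camera_info("side")
h=O+C@[.048,0,.008]
print(h,proj(i,h,True),proj(ts,h),proj(ss,h))
v=np.vstack
a=cv2.resize(im[60:360,100:500],(400,300));
def cr(m,c,n=60):
    x,y=np.int32(c);return cv2.resize(m[y-45:y+45,x-60:x+60],(400,300),interpolation=cv2.INTER_CUBIC)
out=np.vstack([np.hstack([cr(t,proj(ts,h)),cr(s,proj(ss,h))]),np.hstack([cr(im,proj(i,h,True)),a])])
print([np.int32(c)-[60,45] for c in(proj(ts,h),proj(ss,h),proj(i,h,True))])
cv2.imwrite("pics/n3.png",out[:,:,::-1])
E
```

```text
14.175
[ 0.58460761 -0.02623934  0.07608489] [264.94481922 207.61463304] [339.62367839 260.81052143] [319.26331891 260.18175101]
[array([279, 215]), array([259, 215]), array([204, 162])]
```

View pics/n3.png

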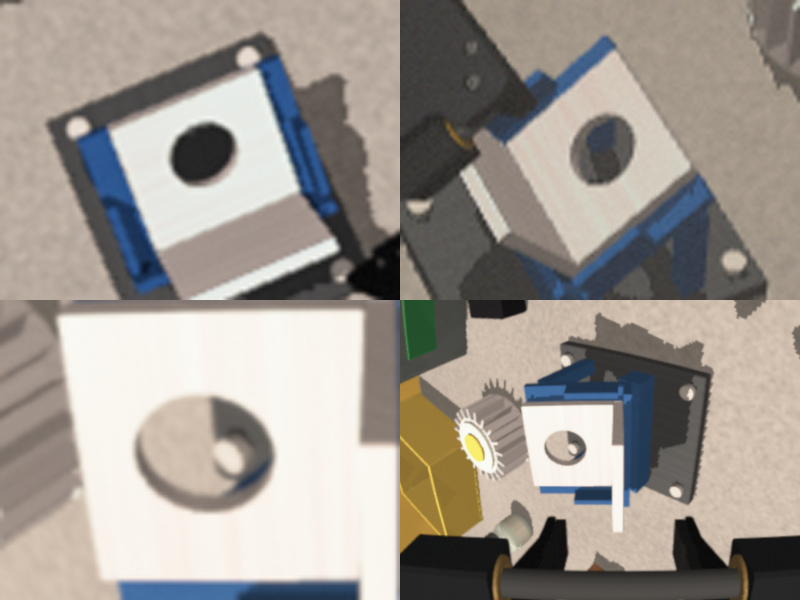

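The bracket is nested: upright leg against the lip, drilled leg on the rails, cheeks clear. Hole centres (top 340,261; side 320,260; wrist 265,208) are within half a pixel of prediction. Next is the tool.

```bash
python3 - <<'E'
from h import *
T=gripT(frame(0),1,np.radians(-25));H=np.array([.520,.2695,.102])
r.goto(tcp(H+[0,0,.10],T),qR(T))
i=r.camera_info("wrist");im=r.camera("wrist");np.save("w4.npy",i,allow_pickle=True);np.save("w4im.npy",im)
print(r.get_time_s(),r.get_ee_pos())
print("htop",proj(i,H+[0,0,.035],True),"mouth",proj(i,H-[0,0,.04],True))
c=[proj(i,H+[x,y,.035],True).round() for x in(-.011,.011) for y in(-.011,.011)];print(c)
cv2.imwrite("pics/w4.png",im[:,:,::-1])
E
```

```text
15.6083 [0.51560732 0.26780212 0.19215216]
htop [316.47609217 221.29020479] mouth [317.13886864 154.13196004]
[array([335., 235.]), array([298., 236.]), array([336., 206.]), array([296., 206.])]
```

View pics/w4.png

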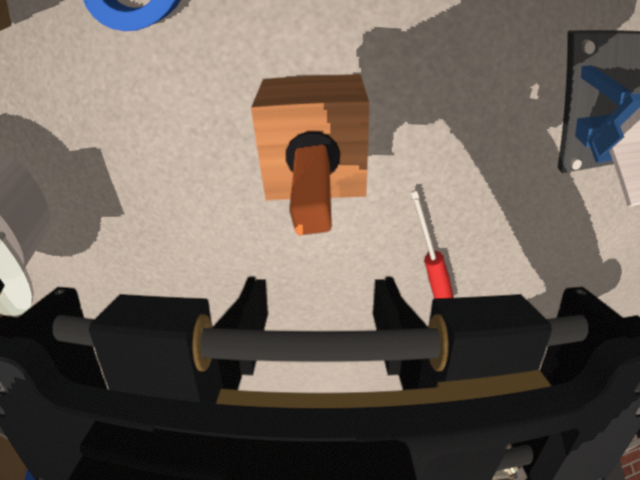

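The handle's near top edge runs from about (297,235) to (331,230) and the flange is at (313,154). I need a close crop to read the handle's yaw.

```bash
python3 - <<'E'
import numpy as np,cv2
im=np.load("w4im.npy")[130:250,260:380,::-1]
im=cv2.resize(im,(600,600),interpolation=cv2.INTER_CUBIC).astype(float)
cv2.imwrite("pics/w4c.png",np.clip(255*(im/255)**.6*1.15,0,255))
E
```

```text
[ WARN:0@0.046] global loadsave.cpp:1063 imwrite_ Unsupported depth image for selected encoder is fallbacked to CV_8U.
```

View pics/w4c.png

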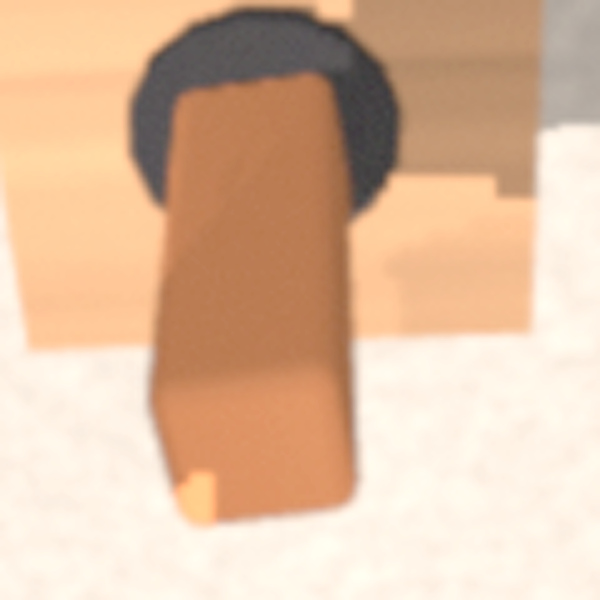

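The top-face corners in the crop are (152,378), (348,360), (356,500) and (185,525), and the handle's base edge runs (175,95)–(330,70). I'll cast these.

```bash
python3 - <<'E'
from h import *
i=np.load("w4.npy",allow_pickle=True).item()
p=lambda x,y,z:plane(i,260+x/5,130+y/5,z,True)
c=[p(*q,.137) for q in((152,378),(348,360),(356,500),(185,525))]
print(np.mean(c,0),[np.round(v,4) for v in c])
ang=lambda a,b:np.degrees(np.arctan2((b-a)[0],-(b-a)[1]))
print("edge angles (x over -y, deg)",ang(c[0],c[1]),ang(c[3],c[2]),ang(p(175,95,.067),p(330,70,.067)),"sides",[np.degrees(np.arctan2((b-a)[1],(b-a)[0])) for a,b in((c[0],c[3]),(c[1],c[2]))])
b=[p(175,95,.067),p(330,70,.067)];print("base edge mid",(b[0]+b[1])/2)
print("block edge",p(28,350,.062),p(530,330,.062),"flange",p(265,113,.067))
E
```

```text
[0.52199728 0.27200319 0.137     ] [array([0.5314, 0.2837, 0.137 ]), array([0.5338, 0.2623, 0.137 ]), array([0.5133, 0.261 , 0.137 ]), array([0.5094, 0.281 , 0.137 ])]
edge angles (x over -y, deg) 6.34937349025784 10.984154731909907 10.104544008394456 sides [np.float64(-173.05090319092562), np.float64(-176.57887553074693)]
base edge mid [0.5292475  0.27412665 0.067     ]
block edge [0.47821307 0.31100984 0.062     ] [0.48187867 0.23110768 0.062     ] flange [0.52420996 0.27238042 0.067     ]
```

```bash
cat >> h.py <<'E'
YH=.13; H=np.array([.5205,.272,.096]); TA=np.radians(-25); TG=gripT(frame(YH),1,TA)  # handle grasp, 6 mm below tool_grip
TC=gripT(C,1,TA); TIP=.089   # tip below grasp point
def tool_pose(tip): return tcp(np.asarray(tip)+TIP*C[:,2],TC)
E
python3 - <<'E'
from h import *
r.goto(tcp(H+[0,0,.09],TG),qR(TG))
r.move_straight(tcp(H,TG),velocity=.12)
f0=np.array(r.get_force());r.command_gripper(0,60)
print("w",r.get_width()*87,r.get_gripper_force(),np.array(r.get_force())-f0,r.get_time_s(),r.get_ee_pos())
r.move_straight(tcp(H+[0,0,.11],TG),velocity=.15)
print(r.get_force(),r.get_torque(),r.get_width()*87)
hole=O+C@[.048,0,.008]
r.goto(tool_pose(hole+C@[0,0,.04]),qR(TC));r.sleep(.2)
i=r.camera_info("wrist");im=r.camera("wrist");np.save("w5.npy",i,allow_pickle=True);np.save("w5im.npy",im)
np.save("s5.npy",r.camera("side"));np.save("t5.npy",r.camera("top"))
print(r.get_time_s(),r.get_ee_pos(),tool_pose(hole+C@[0,0,.04]))
for n,p in dict(hole=hole,tip=hole+C@[0,0,.04],cone=hole+C@[0,0,.047]).items(): print(n,proj(i,p,True),proj(r.camera_info("side"),p),proj(r.camera_info("top"),p))
s=np.load("s5.npy");c=lambda m,x,y:cv2.resize(m[y-75:y+75,x-100:x+100],(400,300),interpolation=cv2.INTER_CUBIC)
t=np.load("t5.npy")
cv2.imwrite("pics/w5.png",np.vstack([cv2.resize(im[100:300,180:460],(800,571))[:300],np.hstack([c(s,319,240),c(t,340,260)])])[:,:,::-1])
E
```

```text
w 21.76513321305901 59.997601713985205 [-0.10051617  1.44108564  0.26992637] 17.3917 [0.51605046 0.27164408 0.08619856]
[-0.11177974 -0.39079035 -2.03300534] [ 3.71948870e-04 -9.78948242e-01  1.88873422e-03] 21.88217337857453
19.8333 [ 0.51515873 -0.04391124  0.17071362] [ 0.51485725 -0.0444215   0.17092261]
hole [319.54940527 163.51825258] [319.26331891 260.18175101] [339.62367839 260.81052143]
tip [319.48544313 197.76461787] [305.88085533 252.12537523] [345.88358751 270.35530781]
cone [319.47267903 204.78336953] [303.44309152 250.65781725] [347.03725994 272.114368  ]
```

View pics/w5.png

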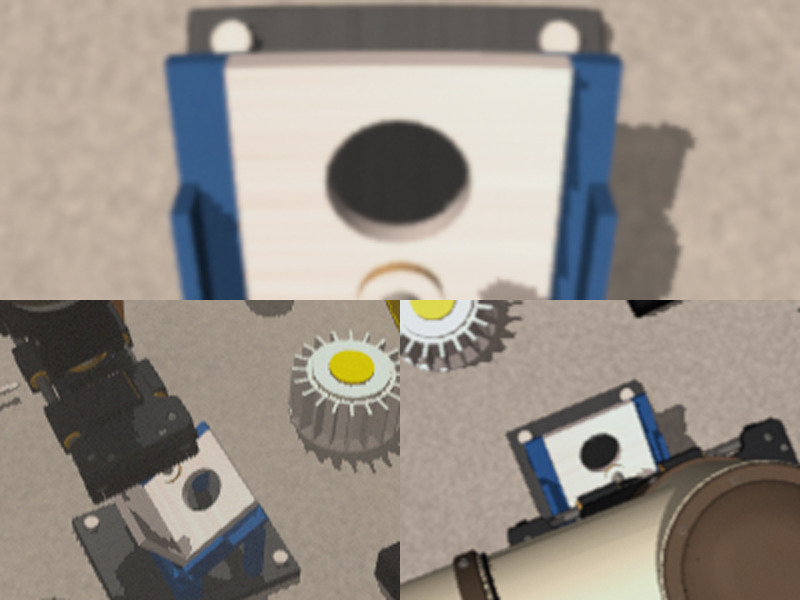

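The wrist view shows the hole ellipse centred at about (319.5,163), against a prediction of (319.5,163.5). The brass rim's far edge is near row 192, columns 305–335. I'll check the rim numerically against the predicted in-hand position.

```bash
python3 - <<'E'
from h import *
i=np.load("w5.npy",allow_pickle=True).item();im=np.load("w5im.npy")
hole=O+C@[.048,0,.008];tip=hole+C@[0,0,.04]
a=np.linspace(0,2*np.pi,181)
for dx in(-.003,0,.003):
  for hz in(.007,):
    q=np.array([proj(i,tip+C@[dx+.009*np.cos(t),.009*np.sin(t),hz],True) for t in a]);print(dx,hz,q.min(0),q.max(0))
q=np.array([proj(i,hole+C@[.018*np.cos(t),.018*np.sin(t),0],True) for t in a]);print("hole",q.min(0),q.max(0))
h=cv2.cvtColor(im,cv2.COLOR_RGB2HSV);s=h[...,1]
for y in range(188,222,2): print(y," ".join(f"{v:3d}" for v in s[y,300:340:2]))
print(im[186:222:2,320])
E
```

```text
-0.003 0.007 [304.61498094 196.79989599] [334.33329608 219.97509918]
0 0.007 [304.48618567 192.70869143] [334.46015759 216.27211615]
0.003 0.007 [304.35632668 188.55029769] [334.58811546 212.50637319]
hole [293.87721485 141.01964428] [345.22447418 184.44891305]
188  20  21  20  18  19  17  17  17  17  16  16  17  16  16  16  15  15  15  15  15
190  19  19  19  19  19  17  17  17  23  23  24  23  19  17  16  17  17  16  17  16
192  21  21  21  21  20  22  32  49  84  94 102  88  64  46  27  21  18  19  19  17
194  24  24  24  23  26  64 112 122 110  92  77  88  94 117  82  45  23  21  21  20
196  26  25  25  28  72 114  76  41  33  30  25  27  30  35  61  90  45  23  21  21
198  21  21  22  52  84  37  23  21  20  20  20  21  20  20  21  39  65  31  19  19
200  17  16  24  69  28  18  17  17  17  19  20  18  17  17  17  19  36  42  17  17
202  21  21  31  45  21  20  20  23  28  32  32  30  28  21  20  18  23  41  22  20
204  27  25  33  30  26  25  28  37  38  38  37  38  37  34  25  24  24  33  28  23
206  21  20  21  20  20  20  30  36  38  38  38  36  35  34  27  18  17  19  19  1
[... 160 characters left out ...]
8  38  38
212  37  40  37  37  37  37  38  38  38  39  37  38  35  38  39  38  38  38  38  39
214  39  38  38  38  38  36  39  38  39  38  37  38  35  38  38  38  39  38  39  39
216  37  37  38  39  37  37  38  38  38  38  37  40  35  38  38  39  39  37  39  39
218  38  38  38  38  39  37  38  38  38  38  37  38  39  34  37  39  38  38  38  38
220  38  38  38  38  38  39  37  38  38  38  37  38  39  40  38  38  38  38  39  40
[[232 227 218]
 [234 228 219]
 [232 224 210]
 [195 160 117]
 [202 172 141]
 [234 223 211]
 [234 226 216]
 [232 225 214]
 [190 179 166]
 [159 148 136]
 [159 147 135]
 [159 147 136]
 [159 147 136]
 [159 147 136]
 [159 147 136]
 [159 148 136]
 [159 146 136]
 [159 148 136]]
```

```bash
cat > deb.py <<'E'
from h import *
hole=O+C@[.048-.0009,-.0001,.008];q=qR(TC)
P=lambda a,th,d:tool_pose(hole+C@[a*np.cos(th),a*np.sin(th),-d])
def force(th,n=4):
    f=[]
    for _ in range(n): f.append(r.get_force());r.sleep(.012)
    f=C.T@(np.mean(f,0)-f0);return f[2],-(f[0]*np.cos(th)+f[1]*np.sin(th)),f
d=.0045;th=np.pi;f0=np.zeros(3)
r.move_straight(P(0,th,d),q,.06);r.sleep(.2)
f0=np.mean([(r.get_force(),r.sleep(.015))[0] for _ in range(15)],0)
r.move_straight(P(.009,th,d),q,.05);print("free",np.round(force(th)[2],2))
a=.009
while a<.0135:
    a+=.0004;r.move_straight(P(a,th,d),q,.02);fz,fr,f=force(th)
    if (fz+fr)/2>.7: print(round(a*1e3,2),np.round(f,2))
    if (fz+fr)/2>3: break
np.save("deb.npy",[a,d,*f0]);print("start",a,r.get_time_s())
E
python3 deb.py
```

```text
free [0.04 0.13 0.1 ]
11.4 [1.51 0.23 0.74]
11.8 [2.9  0.06 0.58]
12.2 [3.93 0.47 1.32]
12.6 [4.87 0.13 1.67]
start 0.012599999999999993 24.0917
```

```bash
cat > deb2.py <<'E'
from h import *
hole=O+C@[.048-.0009,-.0001,.008];q=qR(TC)
a,d,*f0=np.load("deb.npy");f0=np.array(f0)
P=lambda a,th,d:tool_pose(hole+C@[a*np.cos(th),a*np.sin(th),-d])
def force(th):
    f=[]
    for _ in range(3): f.append(r.get_force());r.sleep(.01)
    f=C.T@(np.mean(f,0)-f0);return f[2],-(f[0]*np.cos(th)+f[1]*np.sin(th)),-f[0]*np.sin(th)*-1+f[1]*np.cos(th)
bad=0
for k in range(1,39):
    th=np.pi+np.radians(10*k)
    if a>.012: a-=.0001;d+=.0001
    r.move_straight(P(a,th,d),q,.03)
    fz,fr,ft=force(th);m=(fz+fr)/2
    print(10*k,f"d={d*1e3:.2f} fz={fz:.1f} fr={fr:.1f} ft={ft:.1f}")
    d+=np.clip((3-m)/4e3,-.0003,.0003)
    if m>9 or d>.009: print("stop");break
r.move_straight(P(.006,th,d),q,.04)
print(r.get_time_s())
E
python3 deb2.py
```

```text
10 d=4.60 fz=4.1 fr=4.9 ft=-2.7
20 d=4.40 fz=4.8 fr=4.6 ft=-4.3
30 d=4.20 fz=6.0 fr=4.4 ft=-4.7
40 d=4.00 fz=5.4 fr=3.9 ft=-3.9
50 d=3.80 fz=5.0 fr=3.4 ft=-3.1
60 d=3.61 fz=4.4 fr=2.9 ft=-1.3
70 d=3.45 fz=3.5 fr=2.2 ft=-0.9
80 d=3.49 fz=2.5 fr=2.1 ft=0.4
90 d=3.66 fz=1.9 fr=1.9 ft=1.4
100 d=3.94 fz=3.2 fr=2.7 ft=1.4
110 d=3.95 fz=2.0 fr=2.3 ft=1.7
120 d=4.17 fz=2.3 fr=1.9 ft=1.7
130 d=4.40 fz=1.2 fr=2.3 ft=2.2
140 d=4.70 fz=1.3 fr=2.3 ft=2.3
150 d=5.00 fz=1.9 fr=1.9 ft=1.6
160 d=5.26 fz=1.7 fr=1.9 ft=1.2
170 d=5.56 fz=2.0 fr=1.9 ft=1.4
180 d=5.83 fz=2.5 fr=1.3 ft=0.1
190 d=6.10 fz=1.8 fr=1.1 ft=-0.4
200 d=6.40 fz=2.4 fr=0.7 ft=-0.5
210 d=6.70 fz=2.8 fr=1.6 ft=-1.5
220 d=6.91 fz=2.6 fr=1.0 ft=-1.1
230 d=7.20 fz=3.1 fr=1.9 ft=-1.7
240 d=7.32 fz=3.7 fr=2.2 ft=-0.9
250 d=7.33 fz=3.1 fr=2.6 ft=-0.6
260 d=7.36 fz=3.4 fr=3.2 ft=1.5
270 d=7.29 fz=3.6 fr=3.6 ft=2.7
280 d=7.14 fz=3.7 fr=3.7 ft=3.8
290 d=6.96 fz=3.3 fr=4.7 ft=5.3
300 d=6.71 fz=3.0 fr=5.5 ft=5.6
310 d=6.41 fz=3.6 fr=5.0 ft=5.3
320 d=6.11 fz=3.3 fr=5.4 ft=4.8
330 d=5.81 fz=3.4 fr=5.1 ft=4.1
340 d=5.51 fz=3.4 fr=5.5 ft=2.0
350 d=5.21 fz=4.4 fr=4.9 ft=0.1
360 d=4.91 fz=4.5 fr=5.1 ft=-0.6
370 d=4.61 fz=4.5 fr=4.7 ft=-2.2
380 d=4.31 fz=4.7 fr=4.5 ft=-4.1
34.8417
```

Contact held all the way round, with axial force between 1.2 and 6 N. I'll withdraw, check the tool in hand against the earlier picture, and check the nesting.

```bash
python3 - <<'E'
from h import *
hole=O+C@[.048-.0009,-.0001,.008]
r.move_straight(tool_pose(hole+C@[-.003,0,.0]),qR(TC),.05)
r.move_straight(tool_pose(hole+C@[0,0,.04]),qR(TC),.12);r.sleep(.15)
i=r.camera_info("wrist");im=r.camera("wrist");np.save("w6.npy",i,allow_pickle=True)
s=cv2.cvtColor(im,cv2.COLOR_RGB2HSV)[...,1]
old=np.load("w5im.npy")
for n,m in(("old",old),("new",im)):
    b=(m[185:205,295:345,0].astype(int)-m[185:205,295:345,2]>45);ys,xs=np.nonzero(b)
    g=cv2.cvtColor(m,cv2.COLOR_RGB2GRAY)[125:190,280:360];M=(g<90).astype(np.uint8)
    c=max(cv2.findContours(M,0,2)[0],key=cv2.contourArea);print(n,"rim",xs.min()+295,xs.max()+295,ys.min()+185,"dark hole",cv2.boundingRect(c),cv2.minEnclosingCircle(c))
print(r.get_time_s())
t=r.camera("top")
cv2.imwrite("pics/w6.png",np.vstack([cv2.resize(np.hstack([old[110:230,220:420],im[110:230,220:420]]),(800,240)),np.hstack([cv2.resize(m[200:320,280:400],(400,360),interpolation=cv2.INTER_CUBIC) for m in(np.load("t3.npy"),t)])])[:,:,::-1])
E
```

```text
old rim 306 330 191 dark hole (15, 18, 48, 35) ((38.5, 36.5), 23.92707061767578)
new rim 305 330 191 dark hole (14, 15, 48, 36) ((37.5, 33.5), 23.92707061767578)
35.7833
```

View pics/w6.png

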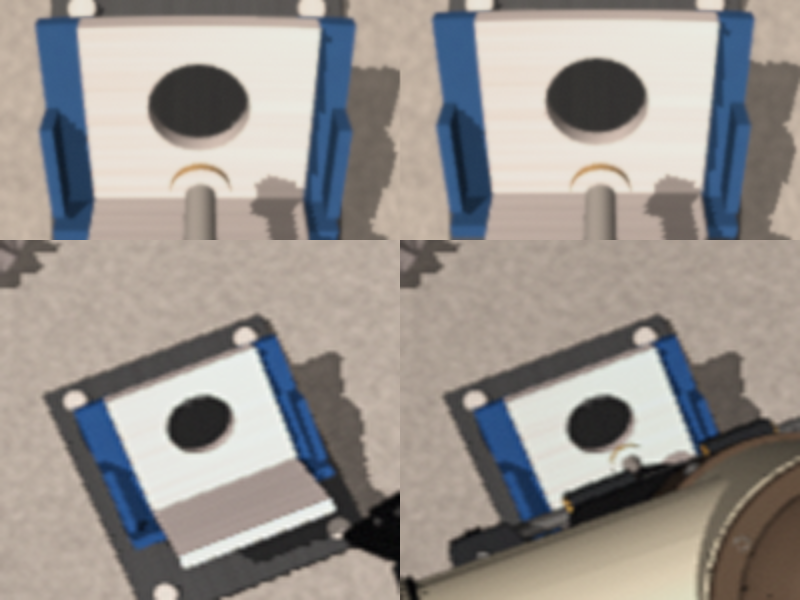

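The left and right pairs (before and after) show the bracket unmoved in the cradle, the hole in the same place, and the tool rim in the same place in the hand. I'll return the tool.

```bash
python3 - <<'E'
from h import *
r.move_straight(tool_pose(O+C@[.048,0,.008+.09]),qR(TC),.2)
r.goto(tcp(H+[0,0,.11],TG),qR(TG));r.sleep(.2)
f0=np.array(r.get_force())
r.move_straight(tcp(H+[0,0,.05],TG),velocity=.12);print((np.array(r.get_force())-f0).round(1))
r.move_straight(tcp(H+[0,0,.004],TG),velocity=.06);print((np.array(r.get_force())-f0).round(1))
z=.004
while z>-.002:
    z-=.001;r.move_straight(tcp(H+[0,0,z],TG),velocity=.03);f=np.array(r.get_force())-f0;print(round(z,4),f.round(1))
    if f[2]>4: break
r.command_gripper(.3);r.command_gripper(.6)
r.move_straight(tcp(H+[0,0,.10],TG),velocity=.12)
i=r.camera_info("wrist");im=r.camera("wrist");old=np.load("w4im.npy");oi=np.load("w4.npy",allow_pickle=True).item()
for m,n in((old,oi),(im,i)):
    hsv=cv2.cvtColor(m[130:260,250:380],cv2.COLOR_RGB2HSV);M=cv2.inRange(hsv,(0,150,60),(15,255,255))
    c=max(cv2.findContours(M,0,2)[0],key=cv2.contourArea);print(cv2.boundingRect(c),"pred top",proj(n,H+[0,0,.041],True).round(),"base",proj(n,H-[0,0,.029],True).round())
np.save("t7.npy",r.camera("top"));np.save("s7.npy",r.camera("side"));a=cv2.imread("pics/top0.png")[:,:,::-1];s0=cv2.imread("pics/side0.png")[:,:,::-1]
for nm,x,y,w,h,p,q in(("lamp/driver top",220,130,215,95,a,np.load("t7.npy")),("cradle side now-vs-nested",250,215,130,110,np.load("s3.npy"),np.load("s7.npy")),("block side",230,110,55,80,s0,np.load("s7.npy"))):
    print(nm,np.abs(p[y:y+h,x:x+w].astype(int)-q[y:y+h,x:x+w]).max(2).__gt__(40).mean())
print(r.get_time_s())
E
```

```text
[ 0.7 -0.  -0.2]
[ 0.3 -0.6  0.6]
0.003 [-0.5  0.3 -0.8]
0.002 [-0.2  1.1  0.8]
0.001 [-0.8 -0.1 -0.6]
0.0 [ 0.9 -0.2  0.5]
-0.001 [-0.3  0.1  6.4]
(15, 15, 77, 90) pred top [312. 221.] base [314. 157.]
(47, 20, 46, 90) pred top [318. 228.] base [318. 162.]
lamp/driver top 0.03402692778457772
cradle side now-vs-nested 0.23286713286713287
block side 0.0809090909090909
42.7917
```

```bash
python3 - <<'E'
from h import *
p=np.array(r.get_ee_pos());r.move_straight(p+[-.08,.0,.06],velocity=.15)
t=r.camera("top");s=r.camera("side");a=cv2.imread("pics/top0.png")[:,:,::-1];s0=cv2.imread("pics/side0.png")[:,:,::-1]
def blob(m,lo,hi,x,y,w,h):
    M=cv2.inRange(cv2.cvtColor(np.ascontiguousarray(m[y:y+h,x:x+w]),cv2.COLOR_RGB2HSV),lo,hi);k=cv2.moments(M,True)
    return (round(k["m10"]/max(k["m00"],1)+x,1),round(k["m01"]/max(k["m00"],1)+y,1),k["m00"])
for n,A,B,*q in(("lamp top",a,t,(22,150,120),(32,255,255),235,165,45,40),("lamp side",s0,s,(22,150,120),(32,255,255),370,180,50,40),("driver",a,t,(0,0,0),(180,255,30),340,128,90,68),("driver side",s0,s,(0,0,0),(180,255,30),400,272,95,95),
 ("handle side",s0,s,(3,170,80),(15,255,255),240,110,25,40),("hole top nested",np.load("t3.npy"),t,(0,0,0),(180,255,75),325,250,30,24),("bracket side nested",np.load("s3.npy"),s,(0,0,150),(180,50,255),275,225,75,80)):
    print(n,blob(A,*q),blob(B,*q))
print(r.get_time_s())
E
```

```text
lamp top (256.0, 183.8, 336.0) (256.0, 183.8, 335.0)
lamp side (394.6, 198.1, 287.0) (394.7, 198.1, 286.0)
driver (384.9, 162.4, 2547.0) (384.9, 162.3, 2532.0)
driver side (476.2, 335.5, 210.0) (481.3, 331.5, 134.0)
handle side (251.8, 129.5, 239.0) (252.1, 130.8, 267.0)
hole top nested (339.2, 260.4, 229.0) (339.3, 260.3, 231.0)
bracket side nested (319.7, 253.4, 2609.0) (318.6, 256.8, 2209.0)
43.7083
```

```bash
python3 -c "
from rig import r
print(r.job_done())"
```

```text
the job is handed in; nothing more can be done
None
```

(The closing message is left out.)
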